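# Draw out the plate tray and drop its latch bar into the keeper

### The job

Get the dish tray of the loading stand ready for loading: lift its latch bar over the keeper's horn, draw the tray out to its stop and let the bar drop right down into the keeper's notch, so that the tray cannot slide back. Do not topple the dish stacks in the tray, and leave the things on the top deck and beside the stand where they are.

Things in the scene. Friction and masses are not known exactly. Their poses are not given: they have to be found in the camera images.
- stand: Fixed steel loading stand; place and yaw vary. Origin on the bench; +x points away from the loading end (tray is drawn out along -x), +y left, z up. Two rails along x at y = +-150 mm, 20 mm wide, top at z = 75 mm, x = -115 to 315 mm. Legs; cross member under z = 20 mm at x = -95 mm. Sliding tray between the rails
- deck_edge (a point): middle of the lower front edge of the stand's fixed top deck, at x = 96, y = 0, z = 157 mm in the stand's frame. The deck covers x = 96 to 312, y = +-160 mm, rim up to z = 180 mm, posts at the corners. With the tray in, the bar lies 26 mm before and 75 mm below this edge: a gripper must lean back to the loading end (25 to 45 degrees) to reach it
- tray (a joint): travel of the perforated tray in m: 0 fully in, 0.140 at its stop (fully out); starts at 0 to 0.035. Moves along the stand's -x and takes the latch bar along; slides with about 3 N, stays where left. Tray 182 x 262 mm, walls up to z = 85 mm, front wall 54 mm behind the bar's axis
- latch_bar (a joint): lift of the latch bar in rad: 0 lying level (on the rail or down in the notch), grows as its free end is lifted, at most 0.6; falls back by its own weight (0.32 kg) when let go. Lift past 0.11 to pass over the horns (0.2 is comfortable); resting on top of a horn it reads about 0.10
- sleeve (a point): centre of the red grip sleeve (22 mm round, 100 mm long) on the latch bar, a 14 mm rod along the stand's y. The bar pivots about the stand's x in a bracket on the tray 130 mm to the stand's +y of this point. Level: z = 82 mm, x = 70 mm - travel, y = -30 mm in the stand's frame. Free space below; the bracket begins 110 mm from this point. Axes as the stand's when level
- bar_end (a point): point on the bar's axis where it crosses the right-hand rail, 250 mm from the pivot; the free end is 30 mm farther out
- notch (a point): middle of the bottom of the keeper's notch, on the right-hand rail at x = -70, y = -150, z = 75 mm in the stand's frame. The yellow keeper has two square horns 25 mm high, 8 mm thick, 26 mm apart inside, before and behind the notch. Lying level, the bar meets the rear horn at a travel of about 0.112; with the tray at its stop it is over the middle of the notch
- tray_stack_a: loose stack of four closed Petri dishes, 92 mm across, 62 mm high, standing in the left half of the tray; origin under its centre
- tray_stack_b: the same, in the right half of the tray
- deck_stack: loose stack of three Petri dishes, 92 mm across, 47 mm high, on the top deck; origin under its centre
- deck_jar: loose amber jar with white cap, 68 mm across, 85 mm high, on the top deck; origin under its centre
- side_stack: loose stack of five Petri dishes, 92 mm across, 78 mm high, on the bench beside the stand; origin under its centre
- side_bottle: loose glass bottle with blue cap, 82 mm across, 170 mm high, on the bench beside the stand; origin under its centre
There are look-alikes about, which are no part of the job. What is shaped like the tray_stack_b but black or blue is not meant.

How it is judged:
On the way, in this order (a step that is already met when the one before it is completed fails the run):
1. the latch bar is lifted above the keeper's horns while the tray is still short of the keeper (value of joint latch_bar above 0.11 rad and value of joint tray below 0.122 m).
2. the tray is drawn out to its stop (value of joint tray above 0.132 m), for 0.2 s.
At the end, for the whole second after the job is handed in: The tray is within 8 mm of its stop and at rest, the latch bar lies level in the keeper's notch (lift below 0.04 rad), and both dish stacks in the tray stand upright (within 0.15 rad) (value of joint tray above 0.132 m and value of joint latch_bar below 0.04 rad and velocity of joint tray between -0.01 and 0.01 m/s and angle between each of tray_stack_a, tray_stack_b's own z axis and vertical below 0.15 rad); the robot touches nothing.
It fails at once if a dish stack in the tray is toppled (leans more than 0.4 rad) (angle between any of tray_stack_a, tray_stack_b's own z axis and vertical above 0.4 rad).
It fails at once if a thing on the top deck or beside the stand is moved more than 30 mm (distance of any of deck_stack, deck_jar, side_stack, side_bottle from where it was at the start of the episode above 0.03 m).
It also fails if it takes over 35 s, if anything falls off the work surface, if the arm or the gripper's body presses on something with over 40 N, if the wrist force passes 120 N, or if a joint passes its speed limit or range.

### The arm

A 6-joint arm with a two-finger parallel gripper is mounted at the origin on the work surface. World frame = base frame: x ahead of the robot, y to its left, z up, the work surface at z = 0. Lengths are in m, angles in rad, forces in N, time in s.
With the tool pointing down it reaches from about 0.225 to 0.725 m from the base axis. Payload 3.1 kg.
Tool frame: the origin (TCP) lies between the finger pads; the fingertips stand 22 mm ahead of it and the grasp point (between the pads) lies 3 mm ahead of it (robot.nose_length is the distance from the TCP to the fingertips, in m); z points along the fingers, y is the direction in which the jaws open and shut (so a half turn about z gives the same grasp; the last joint's range is limited). The gripper opens to 85 mm and grips with 20 to 120 N. Pads are 22 mm wide; open, the fingers measure 114 mm over their backs; the gripper's body (76 mm by 85 mm) begins 54 mm behind the grasp point. The pads swing forward as they close: fully open they stand 13 mm farther back than shut.
Start: joints at [-1.413, 0.048, 0.099, 1.622, 0, 1.443], TCP at [0.148, -0.504, 0.253] pointing down, gripper open.
Joint ranges: [-2.91, 2.91], [-0.99, 1.94], [-1.21, 1.42], [-2.12, 2.29], [-1.49, 1.47], [-3.14, 3.14]. Speed limits (rad/s): [2.79, 2.79, 3.14, 3.14, 3.14, 3.14].

### API

Orientations are given as a rotation vector (axis times angle).
In Python, from cell import robot gives the robot as it stands. The module is installed in compiled form; this text tells all that it offers. Calls block until the motion is done:
- robot.move_to(position, orientation): joint-space move of the TCP to a pose.
- robot.move_linear(position, v=0.15, ori=None, until_force=None): straight line of the TCP; ori=None keeps the orientation; v is the mean speed in m/s. With until_force (N) it stops when the force on the tool has changed by that much, and returns True; else False.
- robot.move_joints(angles): joint-space move.
- robot.release() and robot.close_gripper(force=None): open the fingers fully, or close them until they stop; force is the grip in N (None keeps the last).
- robot.dwell(seconds).
- robot.ik(position, orientation): joint angles nearest the present ones, or None.
- robot.camera(name): name is "scene" or "top" or "wrist"; returns a dict with "pixels" (384x512x3 uint8, blue, green, red), "range_z" (384x512 float32, m along the optical axis (not along the pixel's ray), 0 where there is no reading), "K" (3x3 intrinsics, pixels), "eye" and "rotation" of the camera in the world; the wrist camera has in their place "mount" (4x4, takes a point from camera to tool coordinates, whose origin is the TCP and whose axes are the flange's). Camera axes: x right, y up, looking along -z (the intrinsics and any distortion apply to the point x, -y, -z); pixel columns grow to the right and rows downward; lengths in m; the calibration is good to about 2 mm. A picture is of the moment at which its call begins: read the wrist's pose just before it.
A pose or a line that the arm cannot do raises robot.IKError and nothing moves.
- robot.job_done(): hands the job in, once; it reports no verdict.
Readings, each from a call of its own:
- robot.current_time_s(): time.
- robot.current_joint_positions(): joint angles.
- robot.current_joint_vel(): joint speeds.
- robot.current_effort(): joint torques, N m.
- robot.current_eef_pos(): TCP position.
- robot.current_ee_rot(): TCP orientation.
- robot.current_wrist_force(): force on the tool from outside, world axes, zero at the start.
- robot.current_moment(): the same for the moment, N m.
- robot.current_opening(): finger opening in m.
Only numpy, scipy, OpenCV 4.12 (cv2) and the standard library are available. Lean on these libraries where they do the work, as an engineer would, in place of code of your own. Each camera call takes 0.05 s, during which the arm holds its last target. There are 200 camera calls.

## Working session

There is one attempt and no reset: what is moved stays moved. The work goes in short steps, each a Python script; the robot and the scene stay as the last script left them, time stands still between calls to the robot, and variables do not carry over. Pictures are saved under pics/ and viewed, about 8 in all and at most 12, crops included, and the job is handed in when it is done.

```bash
mkdir -p pics; cat > h.py <<'E'
import numpy as np, cv2
from cell import robot
from scipy.spatial.transform import Rotation as R
def shot(n):
    c=robot.camera(n); return c
def cloud(c, T=None):
    d=c["range_z"]; K=c["K"]; v,u=np.mgrid[:384,:512]
    p=np.stack([(u-K[0,2])/K[0,0]*d, -(v-K[1,2])/K[1,1]*d, -d],-1)
    if T is None: return p@np.array(c["rotation"]).T+c["eye"]
    return p@T[:3,:3].T+T[:3,3]
E
python3 - <<'E'
from h import *
ims=[]
for n in("scene","top"):
    c=shot(n); np.savez(n+".npz",**{k:v for k,v in c.items() if isinstance(v,(np.ndarray,list,tuple))}); print(n,[k for k in c],c["eye"],c["K"])
    if "dist" in str(c.keys()): print({k:c[k] for k in c if 'dist' in k})
    P=cloud(c); ims.append(c["pixels"])
    hsv=cv2.cvtColor(c["pixels"],cv2.COLOR_BGR2HSV)
    for nm,lo,hi in(("red",(0,140,70),(8,255,255)),("red2",(172,140,70),(180,255,255)),("yel",(20,130,90),(35,255,255))):
        m=cv2.inRange(hsv,lo,hi); k,l,s,ce=cv2.connectedComponentsWithStats(m)
        for i in range(1,k):
            if s[i,4]>15:
                q=P[(l==i)&(c["range_z"]>0)]
                print(nm,s[i],ce[i].round(),np.median(q,0).round(3) if len(q) else None, len(q))
cv2.imwrite("pics/a.png",cv2.resize(ims[0],(800,600))); cv2.imwrite("pics/b.png",cv2.resize(ims[1],(800,600)))
E
```

```text
scene ['pixels', 'range_z', 'K', 'eye', 'rotation'] [ 1.11833953 -0.68494481  0.77656319] [[414.98501436   0.         251.20974289]
 [  0.         414.98501436 189.74428439]
 [  0.           0.           1.        ]]Traceback (most recent call last):
  File "<stdin>", line 6, in <module>
  File "h.py", line 9, in cloud
    if T is None: return p@np.array(c["rotation"]).T+c["eye"]
                         ~~~~~~~~~~~~~~~~~~~~~~~~~~~^~~~~~~~~
ValueError: operands could not be broadcast together with shapes (384,512) (3,)
```

```bash
sed -i 's/return p@np.array(c\["rotation"\]).T+c\["eye"\]/return p@R.from_rotvec(c["rotation"]).as_matrix().T+c["eye"]/' h.py
cat > look.py <<'E'
from h import *
ims=[]
for n in("scene","top"):
    c=shot(n); np.savez(n+".npz",**c); print(n,c["rotation"],c["eye"])
    P=cloud(c); ims.append(c["pixels"]); print("plane", np.percentile(P[c["range_z"]>0][:,2],[5,25,50]).round(3))
    hsv=cv2.cvtColor(c["pixels"],cv2.COLOR_BGR2HSV)
    for nm,lo,hi in(("red",(0,140,70),(8,255,255)),("red2",(172,140,70),(180,255,255)),("yel",(20,130,90),(35,255,255))):
        m=cv2.inRange(hsv,lo,hi); k,l,s,ce=cv2.connectedComponentsWithStats(m)
        for i in range(1,k):
            if s[i,4]>15:
                q=P[(l==i)&(c["range_z"]>0)]
                print(nm,s[i],ce[i].round(),np.median(q,0).round(3) if len(q) else None, len(q))
cv2.imwrite("pics/a.png",cv2.resize(ims[0],(800,600))); cv2.imwrite("pics/b.png",cv2.resize(ims[1],(800,600)))
E
python3 look.py
```

```text
scene [0.89136255 0.27058308 0.53775904] [ 1.11833953 -0.68494481  0.77656319]
plane [-0.749 -0.002  0.001]
red [119  29  43  28 624] [137.  41.] [-0.627  0.886  0.06 ] 621
red [27 37 29  9 74] [43. 41.] [-1.072  0.602  0.061] 74
red [   0   59   79   47 1231] [32. 81.] [-0.638  0.216  0.06 ] 1222
red [    0    74   479   310 70374] [195. 244.] [ 0.494 -0.161 -0.   ] 70093
red [348  94  46  29 554] [368. 108.] [0.733 0.647 0.126] 550
red [241 169  21   8  37] [251. 172.] [0.506 0.241 0.   ] 37
red [ 199  175   63   54 1300] [230. 202.] [0.536 0.074 0.   ] 1292
red [331 209  22  45 125] [341. 230.] [ 0.864  0.145 -0.   ] 124
red [230 220  10  16  83] [236. 229.] [ 0.616 -0.007 -0.   ] 83
yel [271 201  28   5  35] [284. 204.] [ 0.789 -0.056  0.195] 35
yel [175 206   9  15  85] [179. 213.] [ 0.52  -0.114  0.09 ] 84
yel [186 210   8  23  89] [190. 218.] [ 0.555 -0.114  0.093] 89
top [ 0.0985859  -0.06072401 -1.58447128] [0.55026251 0.02762213 1.02265254]
plane [-0.75  -0.002  0.   ]
red [     0     41    512    343 100501] [258. 217.] [ 0.548  0.037 -0.   ] 100098
red [271  46  29  36 20
[... 157 characters left out ...]
  ] 47
red [  0 147   6   6  28] [  2. 149.] [0.767 0.693 0.127] 28
red [ 17 151  43  15 195] [ 38. 158.] [0.741 0.604 0.13 ] 195
red [  0 159  24  10 110] [ 11. 164.] [0.728 0.67  0.13 ] 108
red [ 35 168  21   9  87] [ 45. 172.] [0.704 0.582 0.131] 87
red [  0 171  42  14 198] [ 20. 178.] [0.69  0.648 0.13 ] 198
red [ 207  174   98   77 5136] [257. 214.] [ 0.59   0.032 -0.   ] 5110
red [208 184   6   9  27] [210. 187.] [0.674 0.167 0.   ] 27
red [508 348   4  12  31] [510. 353.] [ 0.207 -0.648 -0.001] 31
red [ 50 353   5   9  42] [ 52. 357.] [0.222 0.579 0.057] 42
red [437 367  75  17 655] [483. 378.] [ 0.14  -0.583 -0.001] 654
yel [308 227  12  17  80] [314. 235.] [ 0.533 -0.116  0.098] 80
```

View pics/a.png

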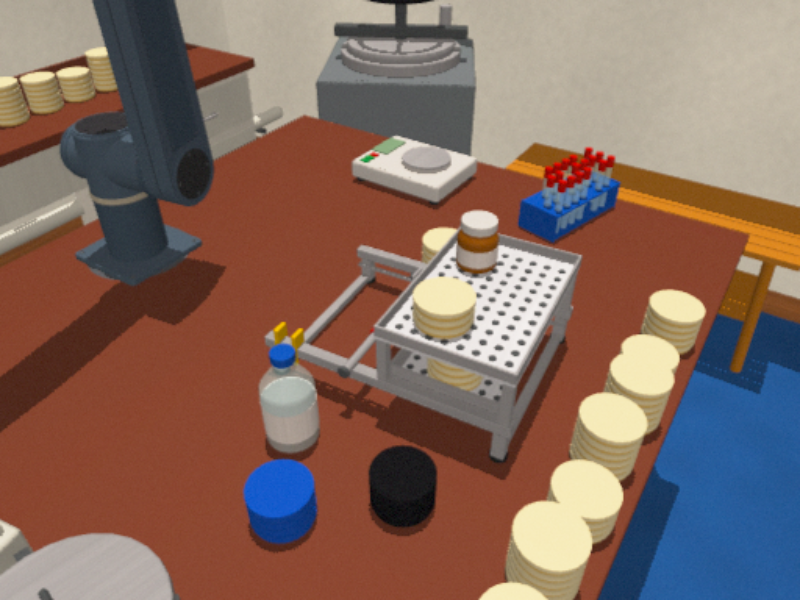

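View pics/b.png

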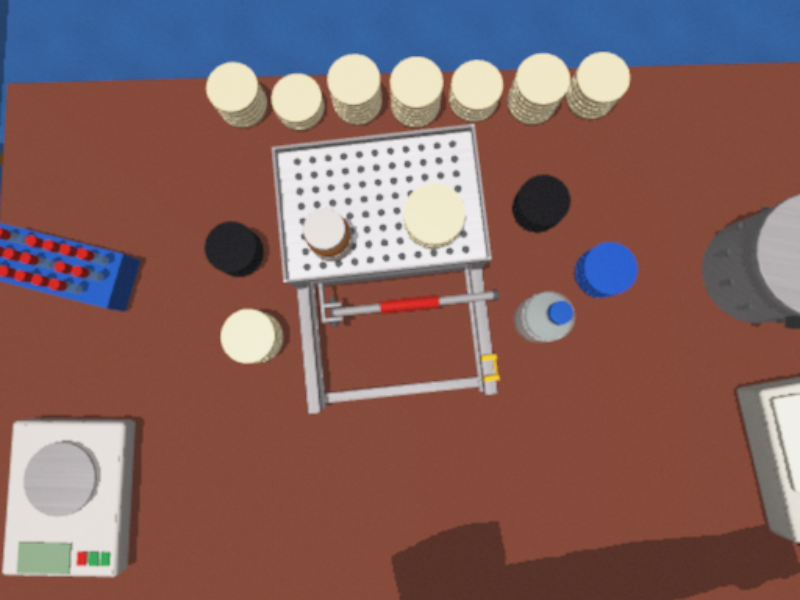

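The scene view shows the stand with its yellow horns at (288,335) and the bar crossing the rail at (345,370). The top view shows the red sleeve at (410,304), keeper (491,368) and deck rim (273–490, 127–282). The bottle at (545,317) stands beside the bar's free end.

```bash
cat > meas.py <<'E'
from h import *
c=dict(np.load("top.npz")); P=cloud(c); ok=c["range_z"]>0
px=c["pixels"].astype(int); 
# deck: white/grey pts z .15-.185 -> rectangle
m=ok&(P[...,2]>.14)&(P[...,2]<.186)&(P[...,0]>.5)&(abs(P[...,1]-0.05)<.25)
l,n,s,ce=[*cv2.connectedComponentsWithStats(m.astype(np.uint8))][1],0,0,0
lab=np.bincount(l[l>0]).argmax(); q=P[l==lab]
r=cv2.minAreaRect(q[:,:2].astype(np.float32)); print("deck rect",r)
b=cv2.boxPoints(r); print(b.round(4))
# red bar: saturated bright red on z~.09
m=ok&(P[...,2]>.06)&(P[...,2]<.12)&(px[...,2]>120)&(px[...,1]<60)&(P[...,0]>.4)&(P[...,0]<.7)&(abs(P[...,1])<.2)
q=P[m]; print("sleeve",m.sum(),q.mean(0),q.min(0),q.max(0)); 
vx=cv2.fitLine(q[:,:2].astype(np.float32),cv2.DIST_HUBER,0,.01,.01).ravel(); print("line",vx, np.degrees(np.arctan2(-vx[0],vx[1])))
hsv=cv2.cvtColor(c["pixels"],cv2.COLOR_BGR2HSV)
m=(cv2.inRange(hsv,(20,100,80),(35,255,255))>0)&ok&(P[...,0]<.65)&(abs(P[...,1]+.1)<.06); q=P[m]; print("keeper",m.sum(),q.mean(0),q.min(0),q.max(0))
# ray-cast to plane heights as cross-check
def ray(mask,z):
    v,u=np.nonzero(mask); K=c["K"]; d=np.stack([(u-K[0,2])/K[0,0],-(v-K[1,2])/K[1,1],-np.ones(len(u))],-1)@R.from_rotvec(c["rotation"]).as_matrix().T
    return (c["eye"]+d*((z-c["eye"][2])/d[:,2])[:,None])
print("keeper@.1",ray(m,.1).mean(0))
E
python3 meas.py
```

```text
deck rect ((0.7912852764129639, 0.06193871051073074), (0.2172868698835373, 0.3203562796115875), 5.366605281829834)
[[ 0.6681  0.2113]
 [ 0.6981 -0.1077]
 [ 0.9144 -0.0874]
 [ 0.8845  0.2316]]
sleeve 294 [0.63999945 0.0182909  0.0902088 ] [ 0.62700813 -0.0295085   0.08084795] [0.65547367 0.06574146 0.09619924]
line [ 0.09227786 -0.9957333   0.63999945  0.01829091] -174.70532
keeper 90 [ 0.53314583 -0.11427611  0.09027822] [ 0.51231263 -0.12713766  0.07037064] [ 0.55408816 -0.09934611  0.10300368]
keeper@.1 [ 0.53331263 -0.11278339  0.1       ]
```

Deck size, sleeve height and y, and keeper x and y all agree with the nominal values (yaw 5.4°, travel about 20 mm). Next I check reach for leaned grasps and go to the pre-grasp.

```bash
cat >> h.py <<'E'
yaw=np.radians(5.35); S=R.from_euler("z",yaw); O=np.array([.5875,.0428,0])
def W(p): return S.apply(p)+O
def tool(lean,lift=0,flip=1):
    t=np.radians(lean); z=np.array([np.sin(t),0,-np.cos(t)]); y=flip*np.array([np.cos(t),0,np.sin(t)])
    M=R.from_matrix(np.stack([np.cross(y,z),y,z],1))
    return S*R.from_rotvec([-lift,0,0])*M
def pose(lean,travel,lift=0,back=0,flip=1,dx=0,dz=0,gp=.003):
    """TCP pose with grasp point on the sleeve centre, 'back' m withdrawn along the fingers"""
    c=np.array([.070-travel+dx, .1-.13*np.cos(lift), .082+.13*np.sin(lift)+dz])
    r=tool(lean,lift,flip); return W(c)-r.apply([0,0,gp+back]), r.as_rotvec()
E
python3 - <<'E'
from h import *
for lean in(30,35,40,45):
  for f in(1,-1):
    for a in((.02,0,.2),(.02,0,.12),(.02,0,0),(.02,.2,0),(.14,.2,0),(.14,0,0),(.14,0,.12)):
        q=robot.ik(*pose(lean,*a,flip=f)); print(lean,f,a,None if q is None else np.round(q,2))
E
```

```text
30 1 (0.02, 0, 0.2) [-0.19 -0.46 -0.42  1.1   0.14  1.33]
30 1 (0.02, 0, 0.12) [-0.16 -0.34 -0.48  0.92  0.13  1.35]
30 1 (0.02, 0, 0) [-0.13 -0.11 -0.5   0.66  0.11  1.38]
30 1 (0.02, 0.2, 0) [-0.02 -0.14 -0.49  0.67 -0.11  1.37]
30 1 (0.14, 0.2, 0) [-0.06 -0.5  -0.76  0.76 -0.1   1.34]
30 1 (0.14, 0, 0) [-0.2  -0.47 -0.78  0.75  0.15  1.31]
30 1 (0.14, 0, 0.12) [-0.26 -0.71 -0.71  1.07  0.17  1.26]
30 -1 (0.02, 0, 0.2) [-0.19 -0.46 -0.42  1.1   0.14 -1.81]
30 -1 (0.02, 0, 0.12) [-0.16 -0.34 -0.48  0.92  0.13 -1.79]
30 -1 (0.02, 0, 0) [-0.13 -0.11 -0.5   0.66  0.11 -1.76]
30 -1 (0.02, 0.2, 0) [-0.02 -0.14 -0.49  0.67 -0.11 -1.77]
30 -1 (0.14, 0.2, 0) [-0.06 -0.5  -0.76  0.76 -0.1  -1.8 ]
30 -1 (0.14, 0, 0) [-0.2  -0.47 -0.78  0.75  0.15 -1.83]
30 -1 (0.14, 0, 0.12) [-0.26 -0.71 -0.71  1.07  0.17 -1.88]
35 1 (0.02, 0, 0.2) [-0.21 -0.59 -0.56  1.01  0.17  1.32]
35 1 (0.02, 0, 0.12) [-0.18 -0.45 -0.61  0.82  0.15  1.35]
35 1 (0.02, 0, 0) [-0.14 -0.17 -0.6   0.55  0.13  1.38]
35 1 (0.02, 0.2, 0) [-0.03 -0.21 -0.59  0.56 -0.09  1.35]
35 1 (0.14, 0.2, 0) [-0.07 -0.6  -0.86  0.67 -0.06  1.
[... 1327 characters left out ...]
26  1.3 ]
45 1 (0.02, 0, 0.12) [-0.22 -0.66 -0.85  0.62  0.22  1.34]
45 1 (0.02, 0, 0) [-0.16 -0.27 -0.78  0.29  0.18  1.39]
45 1 (0.02, 0.2, 0) [-0.06 -0.32 -0.77  0.31 -0.03  1.32]
45 1 (0.14, 0.2, 0) [-0.12 -0.78 -1.04  0.5   0.01  1.28]
45 1 (0.14, 0, 0) [-0.26 -0.73 -1.05  0.49  0.25  1.32]
45 1 (0.14, 0, 0.12) None
45 -1 (0.02, 0, 0.2) [-0.28 -0.87 -0.83  0.86  0.26 -1.84]
45 -1 (0.02, 0, 0.12) [-0.22 -0.66 -0.85  0.62  0.22 -1.8 ]
45 -1 (0.02, 0, 0) [-0.16 -0.27 -0.78  0.29  0.18 -1.75]
45 -1 (0.02, 0.2, 0) [-0.06 -0.32 -0.77  0.31 -0.03 -1.82]
45 -1 (0.14, 0.2, 0) [-0.12 -0.78 -1.04  0.5   0.01 -1.86]
45 -1 (0.14, 0, 0) [-0.26 -0.73 -1.05  0.49  0.25 -1.82]
45 -1 (0.14, 0, 0.12) None
```

```bash
python3 - <<'E'
from h import *
robot.move_to(*pose(35,.02,back=.13))
p=robot.current_eef_pos(); r=R.from_rotvec(robot.current_ee_rot())
c=robot.camera("wrist"); T=np.eye(4); T[:3,:3]=r.as_matrix(); T[:3,3]=p; T=T@np.array(c["mount"])
P=cloud(c,T); px=c["pixels"].astype(int); ok=c["range_z"]>0
m=ok&(px[...,2]>100)&(px[...,1]<60)&(px[...,0]<60)&(P[...,2]>.06)&(P[...,2]<.12)
q=(P[m]-O)@S.as_matrix(); print(robot.current_time_s(),m.sum())
if m.sum(): print("sleeve stand frame",q.mean(0).round(4),q.min(0).round(4),q.max(0).round(4)); l=cv2.fitLine(q[:,:2].astype(np.float32),cv2.DIST_HUBER,0,.01,.01).ravel(); print(l)
cv2.imwrite("pics/c.png",c["pixels"])
E
```

```text
2.5667 3051
sleeve stand frame [ 0.0477 -0.0255  0.0895] [ 0.0408 -0.078   0.0767] [0.0627 0.021  0.0954]
[ 0.0057923   0.99998325  0.04606354 -0.03064403]
```

View pics/c.png

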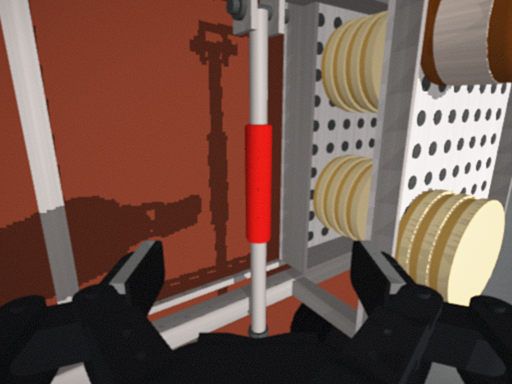

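The wrist view shows the sleeve (259,183) centred between the open fingers and aligned with the pads. Its position agrees with travel ≈ 0.02, and both dish stacks are visible and upright. Approach, grip, lift.

```bash
python3 - <<'E'
from h import *
def mv(v,*a,uf=None,**k):
    p,o=pose(35,*a,**k); r=robot.move_linear(p,v=v,ori=o,until_force=uf); print(a,r,"F",np.round(robot.current_wrist_force(),1),"err",np.round(robot.current_eef_pos()-p,4),round(robot.current_time_s(),1)); return r
hit=mv(.08,.02,uf=12)
if not hit:
    robot.close_gripper(50); print("open",robot.current_opening(),np.round(robot.current_wrist_force(),1))
    if .015<robot.current_opening()<.03:
        mv(.05,.02,.1); mv(.05,.02,.2); print(robot.current_opening())
        c=robot.camera("scene"); cv2.imwrite("pics/d.png",cv2.resize(c["pixels"][130:290,120:380],(780,480)))
E
```

```text
(0.02,) False F [0.  0.7 0.4] err [ 0.0003 -0.      0.0007] 4.3
open 0.020758299096895 [0.9 1.1 0.9]
(0.02, 0.1) False F [-0.7 -1.1 -0.6] err [-0.0008 -0.0001 -0.0011] 5.4
(0.02, 0.2) False F [-0.9 -2.4 -0.4] err [-0.0003 -0.0002 -0.0007] 5.8
0.020462895313695925
```

View pics/d.png

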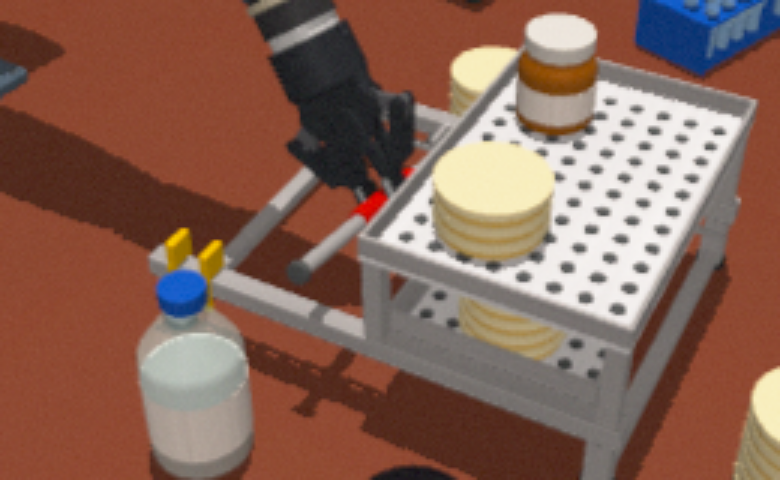

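The sleeve is held (20.5 mm opening). The bar's free end at (300,270) is clear above the rail, so I draw the tray gently to its stop.

```bash
python3 - <<'E'
from h import *
def mv(v,*a,uf=None,**k):
    p,o=pose(35,*a,**k); r=robot.move_linear(p,v=v,ori=o,until_force=uf); 
    s=(S.inv().apply(robot.current_eef_pos()-p)); print(a,r,"F",S.inv().apply(robot.current_wrist_force()).round(1),"err",s.round(4),round(robot.current_time_s(),1),round(robot.current_opening(),4)); return r
mv(.05,.08,.2); mv(.05,.13,.2)
r=mv(.02,.15,.2,uf=12); robot.dwell(.3)
print("F",S.inv().apply(robot.current_wrist_force()).round(1), "travel est", .15-(S.inv().apply(robot.current_eef_pos()-pose(35,.15,.2)[0])[0]))
c=robot.camera("scene"); cv2.imwrite("pics/e.png",cv2.resize(c["pixels"][130:290,120:380],(780,480)))
E
```

```text
(0.08, 0.2) False F [-0.2 -0.6 -1.5] err [-0.0003 -0.0001 -0.0004] 7.2 0.0205
(0.13, 0.2) False F [-1.2  0.1 -1.1] err [-0.0005 -0.0001 -0.0006] 8.3 0.0208
(0.15, 0.2) True F [ 6.7 -0.8 -2.7] err [0.0107 0.0002 0.0009] 8.9 0.0208
F [ 6.5 -0.7 -3.2] travel est 0.13927349571779646
```

View pics/e.png

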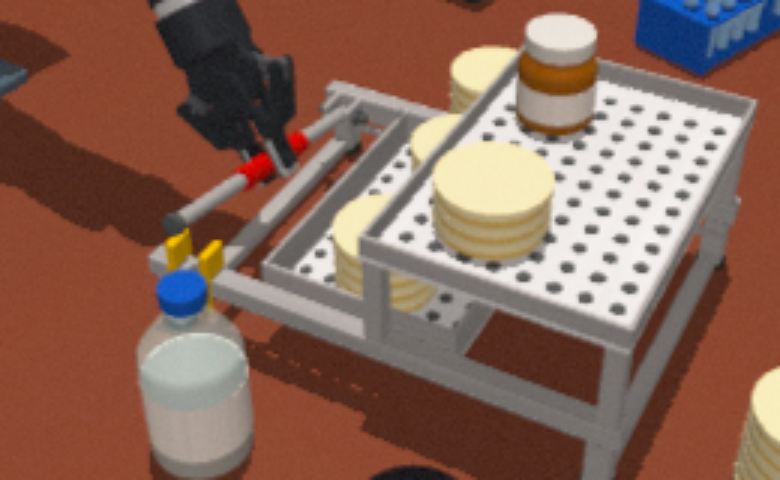

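The tray is at its stop (contact at an estimated travel of 0.139), the bar end is above the horns at (178,222), and the stacks are upright. Lower into the notch, release, check.

```bash
python3 - <<'E'
from h import *
def mv(v,*a,uf=None,**k):
    p,o=pose(35,*a,**k); r=robot.move_linear(p,v=v,ori=o,until_force=uf); 
    s=(S.inv().apply(robot.current_eef_pos()-p)); print(a,r,"F",S.inv().apply(robot.current_wrist_force()).round(1),"err",s.round(4),round(robot.current_time_s(),1),round(robot.current_opening(),4)); return r
mv(.05,.140,.1,uf=20); 
if not mv(.03,.140,.015,uf=20):
    robot.release(); robot.dwell(.3); print(S.inv().apply(robot.current_wrist_force()).round(1),robot.current_opening())
    mv(.06,.140,.0,uf=10,back=.11); robot.dwell(.3)
p=robot.current_eef_pos(); r=R.from_rotvec(robot.current_ee_rot())
c=robot.camera("wrist"); T=np.eye(4); T[:3,:3]=r.as_matrix(); T[:3,3]=p; T=T@np.array(c["mount"])
P=cloud(c,T); px=c["pixels"].astype(int)
m=(c["range_z"]>0)&(px[...,2]>100)&(px[...,1]<60)&(px[...,0]<60)&(P[...,2]>.06)&(P[...,2]<.16)
q=(P[m]-O)@S.as_matrix(); print(m.sum(),q.mean(0).round(4)); 
if m.sum()>20: l=cv2.fitLine(q.astype(np.float32),cv2.DIST_HUBER,0,.01,.01).ravel(); print("line dir",l.round(3))
c=robot.camera("scene"); cv2.imwrite("pics/f.png",cv2.resize(c["pixels"][130:290,120:380],(780,480)))
E
```

```text
(0.14, 0.1) False F [ 6.5 -0.1 -3.1] err [0.0007 0.0001 0.0008] 9.7 0.0205
(0.14, 0.015) False F [ 6.2  0.8 -3.5] err [0.0007 0.0001 0.0008] 10.2 0.0204
[ 0.2 -0.6 -0.1] 0.08520813514904724
(0.14, 0.0) False F [ 0.6 -0.1  0.5] err [-0.0001  0.0001 -0.0005] 13.1 0.0854
3539 [-0.0727 -0.0251  0.0897]
line dir [ 0.006  1.    -0.004 -0.073 -0.025  0.09 ]
```

View pics/f.png

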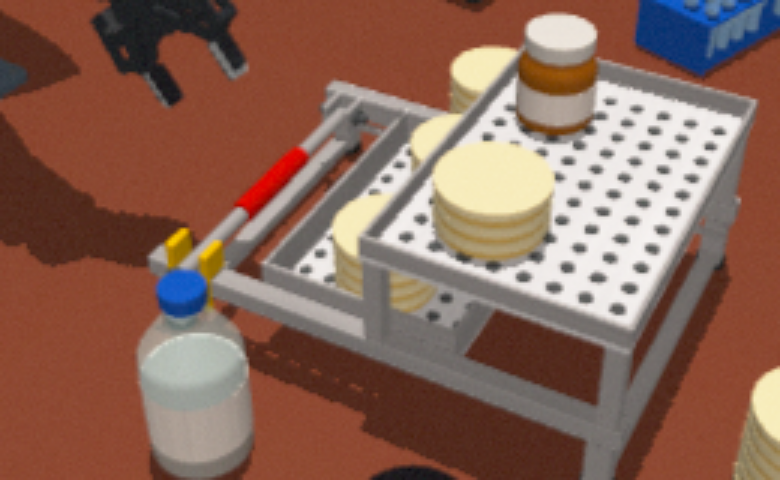

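The bar lies between the horns at (195,255). It is level (slope 0.004), and the sleeve has moved 120 mm from a travel of about 20 mm, so it is at about 140 mm. The stacks are upright and the gripper is clear.

```bash
python3 -c "
from cell import robot
robot.job_done(); print(robot.current_time_s())"
```

```text
the job is handed in; nothing more can be done
the job is handed in; nothing more can be done
```

The tray is drawn out to its stop with the latch bar down in the keeper's notch, and the job is handed in at about 13 s of the 35 s allowed; no verdict was reported.

**What I did:** I located the stand from the top camera (deck edges, sleeve and keeper agreed within about 2 mm). I gripped the red sleeve with the tool leaned 35°, lifted the bar to about 0.2 rad and drew the tray out until it met the stop. I then lowered the bar, released it and backed off 110 mm.

**Last checks:**
- **Tray:** travel is about 0.140 m by the wrist camera and about 0.139 m by the arm's position at the stop.
- **Bar:** its slope is about 0.004 rad at the right height, and it lies between the horns in the picture.
- **Stacks and loose things:** the tray stacks are upright, and the deck things and the bottle look unmoved in the pictures. I judged these by eye and did not measure them. The side stack is only partly in view in the last pictures.
- **Contact:** the wrist force is below 1 N with the gripper clear.

No check failed or disagreed.

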